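# Show where the loose board goes and call for it

### The arm

A 7-joint arm with a two-finger parallel gripper is mounted at the origin on a cart in front of the work surface, level with it; the furniture and walls round the work are solid. World frame = base frame: x ahead of the robot, y to its left, z up, the work surface at z = 0. Lengths are in m, angles in degrees, forces in N, time in s.
With the tool pointing down it reaches from about 0.4 to 0.85 m from the base axis. Payload 10.4 kg.
Tool frame: the origin (TCP) lies at the very end of the fingers, on their centre line; the grasp point (between the pads) lies 19 mm behind it; z points along the fingers, y is the line along which they close (so a half turn about z gives the same grasp; the last joint's range is limited). The gripper opens to 85 mm and grips with 20 to 120 N. Pads are 22 mm wide; open, the fingers measure 114 mm over their backs; the gripper's body (76 mm by 85 mm) begins 54 mm behind the grasp point. The pads swing forward as they close: fully open they stand 13 mm farther back than shut.
Start: joints at [74.622, 19.034, -3.707, 83.658, 1.238, 77.344, -5.071], TCP at [0.152, -0.606, 0.203] pointing down, gripper open.
Joint ranges: [-148.97, 148.97], [-28.65, 121.19], [-84.17, 76.75], [9.2, 138.47], [-72.65, 252.65], [3.7, 117.97], [-149.18, 149.18]. Speed limits (degrees/s): [127.2, 127.2, 159.86, 159.86, 180, 180, 180].

### API

Orientations are given as [roll, pitch, yaw] about the fixed x, y, z axes, in that order (R = Rz(yaw) Ry(pitch) Rx(roll)).
In Python, from station import readout, vision, workorder gives the robot as it stands.
- The arm moves only by the tool apply_moves, never from a script. Its argument "steps" is a list of rows, each a list of 6 numbers: the shift along the tool's x, y, z in mm, then the turn, a rotation vector about the tool's x, y, z in rad. In form: [[dx, dy, dz, rx, ry, rz], ...]. A call has 1 to 12 rows; each row is the pose to reach, as a shift and turn from the pose commanded when the call began, along the tool's axes at that moment; what a row does not reach only later rows make up. A row lasts 1/12 s, in which the tool goes at most 41.7 mm and 7.16 degrees, less where a joint would pass 70% of its speed; a pose out of reach is approached as far as the arm can. A call with a gripper value outside its range is refused whole. "hand" is the closure in counts, from 0 (fully open) to 255 (shut), set as the call begins (left out, the last holds). The fingers move at their own pace and stop on an object; "newtons" is the grip in N (left out, the last holds). Time passes only in rows, so rows that repeat a pose let the fingers close. It gives the time, the measured TCP pose, the force and the opening at its end, in the units of the state.
- readout.read_state(): the state, without advancing time (a new reading comes with each control period).
- vision.snapshot(name): name is "scene" or "top" or "wrist"; returns a dict with "frame" (384x512x3 uint8, red, green, blue), "fx", "fy", "cx", "cy" (pixels), "k1" (the pictures are not rectified: a ray, as slopes to the right and down, at radius r is drawn at 1 + k1 r^2 times it, then the intrinsics apply), "R" (3x3) and "t" (3): a world point X has camera coordinates R X + t; the wrist camera has in their place "mount" (4x4, takes a point from camera to tool coordinates, whose origin is the TCP and whose axes are the flange's). Camera axes: x right, y down, z forward; pixel columns grow to the right and rows downward; lengths in m; the calibration is good to about 2 mm. A picture is of the moment at which its call begins: read the wrist's pose just before it. There is no depth.
- workorder.close_job(): hands the job in, once; it reports no verdict.
The state is a dict: "time_s": time; "joints": joint angles; "joint_velocities": joint speeds; "tau": joint torques, N m; "ee_pos": TCP position; "eef_rot": TCP orientation; "wrist_force": force on the tool from outside, world axes, zero at the start; "wrist_torque": the same for the moment, N m; "grip_width": opening from 0.0 (shut) to 1.0 (fully open).
Only numpy, scipy, OpenCV 4.12 (cv2) and the standard library are available. Lean on these libraries where they do the work, as an engineer would, in place of code of your own. Each camera call takes 0.05 s, during which the arm holds its last target. There are 200 camera calls.

### The job

Show the assembler the next job: with the fingertips just above it, a few centimetres at most, point straight down at the middle of the circuit board that lies loose on the table (the one not in a tray) for a good two seconds, then the same way at the middle of the empty blue tray. Then press the green button on the call box all the way down with the fingertips and let it come up again. Do not touch any board or the empty tray, and leave everything where it stands.

Things in the scene. Friction and masses are not known exactly. Their poses are not given: they have to be found in the camera images.
- loose_board_top (a point): Point above the middle of the amber circuit board that lies loose on the table, at the height of its tallest parts, 16 mm above the table. The board measures 34 x 75 x 16 mm; this frame's y runs along its length, z is up. It lies in one of four places in a row with the three trays; it weighs 25 g.
- empty_tray (a point): Middle of the inner floor (4 mm above the table) of the one empty blue tray. The three trays are alike and fixed to the table: 88 x 50 mm, rim 12 mm above the table, walls 4 mm, open on top, dark lining, small pull tab at one end; this frame's x runs along the tray's length, z is up. The other two trays each hold a circuit board.
- call_button_top (a point): Middle of the top face of the round green push button, 28 mm in diameter, 93 mm above the table when not pressed; moves with the button. It is pressed straight down, 6 mm to the stop; the spring takes about 1.5 N to start and 5 N to be fully down, and it comes up by itself. It sits in a black ring of 44 mm diameter, whose top is 6 mm below the button's top, on the call box.
- call_button (a joint): Travel of the green button in m: 0 up, 0.006 fully down.
- call_box: Call box, fixed to the table: grey enclosure 60 x 60 mm with a yellow top 75 mm above the table that carries the green button. Origin: centre of its underside. It stands on the front part of the table, either at the left or at the right.
- tray_c: The empty tray itself (see empty_tray). Origin: centre of its underside.
- loose_board: The loose board itself (see loose_board_top). Origin: centre of its underside.
- tray_board_1: Amber circuit board lying in one of the trays, 34 x 75 x 16 mm. Origin: centre of its underside, 4 mm above the table.
- tray_board_2: Amber circuit board lying in another of the trays, 36 x 75 x 16 mm. Origin: centre of its underside.
- screw_tin: Round white tin of screws, 70 mm diameter, 27 mm high, loose, at the front of the table on the side where the call box is not. Origin: centre of its underside.
- solder_reel: Solder reel standing on its flange, 54 mm diameter, 47 mm high, loose. Origin: centre of its underside.
- flux_bottle: White dropper bottle with a red cap, 32 mm diameter, 81 mm high, loose. Origin: centre of its underside.
Mind the look-alikes: they are no part of the job. There is more than one size of the call_box; the one meant has the size given above.

How it is judged (in metres and radians):
On the way, in this order (a step that is already met when the one before it is completed fails the run):
1. the fingertips point down at the middle of the loose board, not more than about 5 cm above it, for 1.5 s (horizontal distance between the grasp point and loose_board_top below 0.02 m and height (world z) of the grasp point below 0.085 m), for 1.5 s.
2. the fingertips point down at the middle of the empty tray, not more than about 5 cm above it, for 1.5 s (horizontal distance between the grasp point and empty_tray below 0.02 m and height (world z) of the grasp point below 0.081 m), for 1.5 s.
3. the fingertips press the green button down (4.5 mm or more of its 6 mm) (value of joint call_button above 0.0045 m and contact force between the fingers and call_box above 0.5 N), for 0.05 s.
At the end, for the whole second after the job is handed in: The green button is up again (within 1 mm), the loose board lies within 8 mm of where it was, and the other boards, tin, reel and bottle within 20 mm of where they were (value of joint call_button below 0.001 m and distance of loose_board from where it was at the start of the episode below 0.008 m and distance of each of tray_board_1, tray_board_2, screw_tin, solder_reel, flux_bottle from where it was at the start of the episode below 0.02 m and linear speed of loose_board below 0.02 m/s); the robot touches nothing.
It fails at once if the robot touches the loose board (contact force between any of the fingers, the arm and loose_board above 0.3 N).
It fails at once if the robot touches the empty tray (contact force between any of the fingers, the arm and tray_c above 0.3 N).
It fails at once if the robot touches a board that lies in a tray (contact force between any of the fingers, the arm and tray_board_1 above 0.3 N or contact force between any of the fingers, the arm and tray_board_2 above 0.3 N).
It fails at once if the loose board is shifted by more than 8 mm (distance of loose_board from where it was at the start of the episode above 0.008 m).
It fails at once if another board or a bystander is moved by more than 20 mm (distance of any of tray_board_1, tray_board_2, screw_tin, solder_reel, flux_bottle from where it was at the start of the episode above 0.02 m).
It also fails if it takes over 64 s, if anything falls off the work surface, if the arm or the gripper's body presses on something with over 40 N, if the wrist force passes 120 N, or if a joint passes its speed limit or range.

## Working session

There is one attempt and no reset: what is moved stays moved. The work goes in short steps, Python scripts to look and compute and a tool call to move; the robot and the scene stay as the last step left them, time stands still between calls to the robot, and variables do not carry over. Pictures are saved under pics/ and viewed, on a budget of 10 in all, crops included, one or two more only if the job needs it, and the job is handed in when it is done.

Besides the shell and the picture viewer there is one more tool, called after "Request:" in YAML: its name, and indented under it one key for each argument. apply_moves: Moves the arm, as the interface text tells. Its arguments: {"type":"object","properties":{"steps":{"type":"array","items":{"type":"array","items":{"type":"number"}}},"hand":{"type":"number"},"newtons":{"type":"number"}},"required":["steps"]}

```bash
mkdir -p pics
python3 - <<'E'
from station import readout, vision
import cv2, pickle
print(readout.read_state())
for n in("top","scene"):
    s=vision.snapshot(n); pickle.dump(s,open(n+".pkl","wb"))
    cv2.imwrite(f"pics/{n}1.png",cv2.resize(s["frame"][...,::-1],(800,600),interpolation=cv2.INTER_CUBIC))
    print({k:v for k,v in s.items() if k!="frame"})
E
```

```text
{'time_s': 0.0, 'joints': array([74.62195321, 19.07290564, -3.70705432, 83.70551548,  1.23819106,
       77.34592421, -5.07159005]), 'joint_velocities': array([ 0.0460415 , -0.00615693,  0.12757257, -0.00701475,  0.05961902,
        0.05084498,  0.06784375]), 'tau': array([ 6.77955286e-04, -6.25452018e+01,  4.92730422e-02, -3.91611457e+01,
        1.61933637e-02,  9.72866110e-03, -2.87558112e-05]), 'ee_pos': array([ 0.15196483, -0.6058009 ,  0.20220992]), 'eef_rot': array([-1.79915653e+02,  4.58163096e-03,  1.40835980e+01]), 'wrist_force': array([ 0.98803038,  0.22795375, -0.58099965]), 'wrist_torque': array([ 0.03665473,  0.00340372, -0.01904861]), 'grip_width': 0.9999542166384029}
{'fx': 491.03591580625425, 'fy': 491.03591580625425, 'cx': 257.624720703413, 'cy': 196.01859933532697, 'k1': 0.07010119523141439, 'R': array([[ 1.36318889e-03, -9.99859112e-01, -1.67301624e-02],
       [-9.98373648e-01, -4.07278789e-04, -5.70078424e-02],
       [ 5.69929968e-02,  1.67806657e-02, -9.98233544e-01]]), 't': array([0.08918553, 0.53703609, 1.49526407])}
{'fx': 410.6271191600593, 'fy': 410.6271191600593, 'cx': 252.04473868885793, 'cy': 196.44955406632593, 'k1': -0.08126179922586839, 'R': array([[-0.47672659, -0.87888855, -0.01693141],
       [-0.67858937,  0.38018753, -0.6284695 ],
       [ 0.55879175, -0.28811865, -0.77764993]]), 't': array([0.29941212, 0.38661012, 1.04431534])}
```

View pics/top1.png

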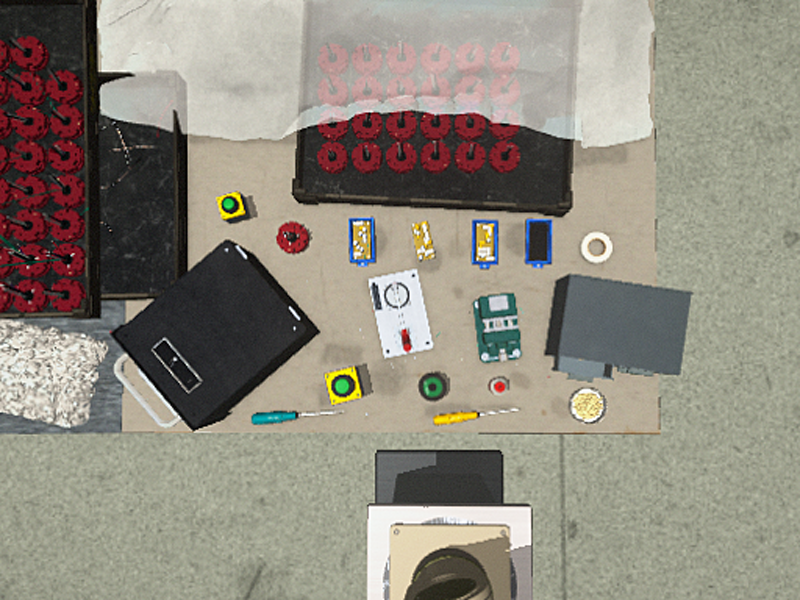

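View pics/scene1.png

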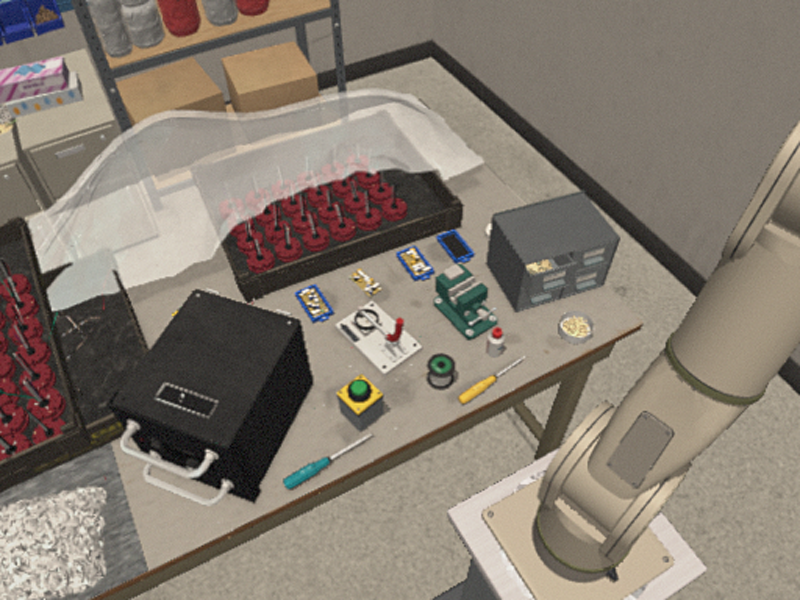

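The loose board is the amber one at (424,241) in the top view. The ones at (362,241) and (485,241) lie in trays, and the empty tray is at (538,242). There are two call boxes: the near one at (344,384) looks like the 60 mm one, and the far one at (231,206) looks smaller. Next I measure all of these and check the sizes.

```bash
cat > h.py <<'E'
import numpy as np, cv2
def K(s): return np.array([[s["fx"],0,s["cx"]],[0,s["fy"],s["cy"]],[0,0,1.]])
def ray(s,px):
    return np.append(cv2.undistortPoints(np.array([[px]],float),K(s),np.array([s["k1"],0,0,0.]))[0,0],1)
def unproj(s,px,z):
    R,t=s["R"],s["t"]; d=R.T@ray(s,px); c=-R.T@t
    return c+d*(z-c[2])/d[2]
def tri(a,pa,b,pb):
    A=[];B=[]
    for s,p in((a,pa),(b,pb)):
        d=s["R"].T@ray(s,p); d/=np.linalg.norm(d); P=np.eye(3)-np.outer(d,d); A.append(P);B.append(P@(-s["R"].T@s["t"]))
    return np.linalg.lstsq(np.vstack(A),np.hstack(B),rcond=None)[0]
E
python3 - <<'E'
import pickle
from h import *
s=pickle.load(open("top.pkl","rb")); c=pickle.load(open("scene.pkl","rb"))
np.set_printoptions(precision=4,suppress=True)
hsv=cv2.cvtColor(s["frame"],cv2.COLOR_RGB2HSV)
k=.64
def blob(name,lo,hi,box,z):
    x0,y0,x1,y1=[int(v*k) for v in box]
    m=cv2.inRange(hsv[y0:y1,x0:x1],lo,hi); p=cv2.findNonZero(m).reshape(-1,2)+[x0,y0]
    w=np.array([unproj(s,q,z)[:2] for q in p])
    rr=cv2.minAreaRect(w.astype(np.float32)*1000)
    print(name,len(p),p.mean(0)/k,w.mean(0),"rect",np.round(rr[0],1),np.round(rr[1],1),round(rr[2],1))
blob("trayE",(105,120,80),(130,255,255),(515,205,560,275),.012)
blob("tray2",(105,120,80),(130,255,255),(465,205,505,275),.012)
blob("tray1",(105,120,80),(130,255,255),(340,205,385,275),.012)
blob("loose",(10,110,120),(35,255,255),(400,210,450,275),.01)
blob("box",(20,150,120),(35,255,255),(315,360,375,410),.075)
blob("btn",(45,90,60),(85,255,255),(325,365,365,405),.093)
blob("farbox",(20,150,120),(35,255,255),(210,185,255,230),.05)
f=lambda a,b:print(a,b,tri(s,np.array(a)*k,c,np.array(b)*k))
f((344,384),(360,388))   # button
f((556,276),(491,238))   # cabinet corner guess
f((690,291),(578,194))
f((683,374),(617,239))
f((318,330),(302,320))   # black box
f((405,338),(398,323))   # switch
cv2.imwrite("pics/crop1.png",cv2.resize(s["frame"][125:270,195:400,::-1],(800,566),interpolation=cv2.INTER_CUBIC))
E
```

```text
trayE 203 [538.6623 242.3876] [ 0.6636 -0.1787] rect [ 664.1 -176.5] [49.  93.1] 89.6
tray2 187 [485.0184 242.7055] [ 0.6633 -0.0733] rect [661.2 -72. ] [49.4 93.2] 89.8
tray1 166 [361.1163 241.538 ] [0.6659 0.1721] rect [667.7 172.5] [93.5 49.7] 0.3
loose 155 [421.7036 238.9415] [0.6713 0.0519] rect [668.8  50.6] [76.2 34.4] 10.3
box 233 [342.563  384.8981] [0.3854 0.2014] rect [385.4 201.5] [59.  59.3] 14.0
btn 80 [341.4258 385.3125] [0.3854 0.2018] rect [385.7 201.8] [26.  26.2] 0.1
farbox 136 [230.6756 205.6181] [0.7303 0.4225] rect [731.5 423.6] [47. 46.] 16.3
(344, 384) (360, 388) [0.3875 0.1973 0.0875]
(556, 276) (491, 238) [ 0.5848 -0.2039  0.093 ]
(690, 291) (578, 194) [ 0.5591 -0.42    0.144 ]
(683, 374) (617, 239) [ 0.413  -0.4041  0.1435]
(318, 330) (302, 320) [0.4887 0.2407 0.1977]
(405, 338) (398, 323) [0.4709 0.0795 0.1071]
```

View pics/crop1.png

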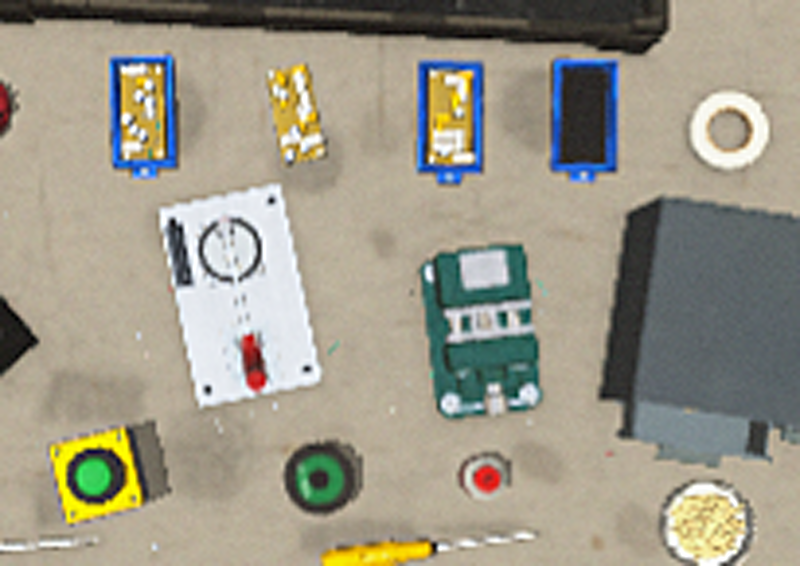

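The crop confirms the choices. The loose board is bare on the table at crop (297,113), between the trays at (143,113) and (450,118). The empty dark-lined tray is at (585,115). The near call box measures 59 mm, against 46 mm for the far one. First I lift, shut the gripper and swing in high.

Request:
apply_moves:
  steps:
    - [0,0,-150,0,0,0]
    - [0,0,-150,0,0,0]
    - [0,0,-150,0,0,0]
    - [0,0,-150,0,0,0]
    - [400,-164,-150,0,0,-0.66]
    - [400,-164,-150,0,0,-0.66]
    - [400,-164,-150,0,0,-0.66]
    - [400,-164,-150,0,0,-0.66]
    - [400,-164,-150,0,0,-0.66]
    - [400,-164,-150,0,0,-0.66]
    - [400,-164,-150,0,0,-0.66]
    - [400,-164,-150,0,0,-0.66]
  hand: 255

```text
time_s: 1.1
ee_pos: [0.4216, -0.407, 0.3529]
eef_rot: [-180.0, 0.0, 51.9]
wrist_force: [1.4, -1.5, -0.4]
grip_width: 0.001
```

Request:
apply_moves:
  steps:
    - [512,-88,0,0,0,-0.665]
    - [512,-88,0,0,0,-0.665]
    - [512,-88,0,0,0,-0.665]
    - [512,-88,0,0,0,-0.665]
    - [512,-88,0,0,0,-0.665]
    - [512,-88,0,0,0,-0.665]
    - [512,-88,0,0,0,-0.665]
    - [512,-88,0,0,0,-0.665]
    - [512,-88,0,0,0,-0.665]
    - [512,-88,0,0,0,-0.665]
    - [512,-88,0,0,0,-0.665]
    - [512,-88,0,0,0,-0.665]

```text
time_s: 2.1
ee_pos: [0.6585, 0.0331, 0.3526]
eef_rot: [-180.0, 0.0, 90.0]
wrist_force: [0.5, -0.8, 0.5]
grip_width: 0.008
```

Run:
```python
from station import readout
s=readout.read_state(); print(s["time_s"],s["ee_pos"],s["eef_rot"],s["joints"])
```

```text
2.1 [0.65846391 0.0330785  0.35263369] [-1.79972999e+02  2.02868863e-02  8.99544306e+01] [ 15.95262282  26.19928121 -36.73762019  60.01845841  15.48517816
  98.19040102 -15.65235836]
```

Request:
apply_moves:
  steps:
    - [17,10,0,0,0,0]
    - [17,10,80,0,0,0]
    - [17,10,180,0,0,0]
    - [17,10,180,0,0,0]
    - [17,10,180,0,0,0]
    - [17,10,180,0,0,0]
    - [17,10,180,0,0,0]
    - [17,10,180,0,0,0]

```text
time_s: 2.77
ee_pos: [0.6683, 0.0485, 0.1743]
eef_rot: [180.0, -0.0, 90.0]
wrist_force: [1.0, -0.1, 0.7]
grip_width: -0.004
```

Run:
```python
from station import readout,vision
from h import *
import pickle
st=readout.read_state(); s=vision.snapshot("wrist")
print(st["time_s"],st["ee_pos"],st["eef_rot"]); M=s["mount"]; print(M)
from scipy.spatial.transform import Rotation as Ro
T=np.eye(4);T[:3,:3]=Ro.from_euler("xyz",st["eef_rot"],degrees=True).as_matrix();T[:3,3]=st["ee_pos"]
C=np.linalg.inv(T@M); s["R"]=C[:3,:3];s["t"]=C[:3,3]; pickle.dump(s,open("w1.pkl","wb"))
f=np.ascontiguousarray(s["frame"][...,::-1])
for p in([.669,.0505,.016],[.6665,-.1765,.004]):
    q=cv2.projectPoints(np.array([p]),cv2.Rodrigues(s["R"])[0],s["t"],K(s),np.array([s["k1"],0,0,0.]))[0][0,0]; print(q)
    if abs(q).max()<1000: cv2.drawMarker(f,tuple(int(v) for v in q),(255,0,255),0,20,1)
cv2.imwrite("pics/w1.png",f)
```

```text
2.7667 [0.66831352 0.04850298 0.17433361] [ 1.79972438e+02 -1.19423020e-02  8.99879091e+01]
[[ 9.67730797e-04 -9.63926649e-01 -2.66166261e-01  6.66102362e-02]
 [ 9.99999437e-01  1.04887858e-03 -1.62724465e-04  1.15127386e-03]
 [ 4.36030538e-04 -2.66165954e-01  9.63927121e-01 -1.71522461e-01]
 [ 0.00000000e+00  0.00000000e+00  0.00000000e+00  1.00000000e+00]]
[259.78178277 167.85581917]
[257.95096087 324.91172725]
```

View pics/w1.png

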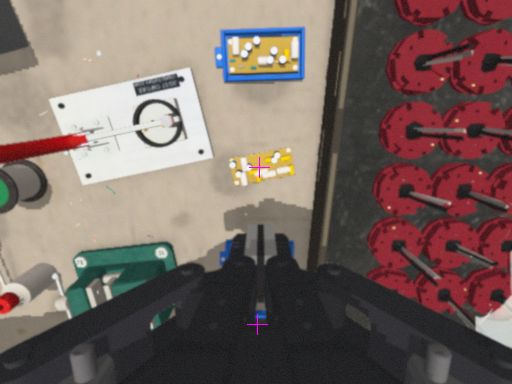

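The wrist view shows the loose board centred at about (262,167), and my estimate projects to (260,168), so they agree. The surroundings are clear. Now I descend to a TCP height of about 0.05 m and hold.

Request:
apply_moves:
  steps:
    - [1,0,40,0,0,0]
    - [1,0,80,0,0,0]
    - [1,0,110,0,0,0]
    - [1,0,124,0,0,0]
    - [1,0,124,0,0,0]
    - [1,0,124,0,0,0]
    - [1,0,124,0,0,0]
    - [1,0,124,0,0,0]
    - [1,0,124,0,0,0]
    - [1,0,124,0,0,0]
    - [1,0,124,0,0,0]
    - [1,0,124,0,0,0]

```text
time_s: 3.82
ee_pos: [0.668, 0.0495, 0.0493]
eef_rot: [180.0, 0.0, 90.0]
wrist_force: [-0.1, -0.1, 0.2]
grip_width: 0.002
```

Request:
apply_moves:
  steps:
    - [0,0,0,0,0,0]
    - [0,0,0,0,0,0]
    - [0,0,0,0,0,0]
    - [0,0,0,0,0,0]
    - [0,0,0,0,0,0]
    - [0,0,0,0,0,0]
    - [0,0,0,0,0,0]
    - [0,0,0,0,0,0]
    - [0,0,0,0,0,0]
    - [0,0,0,0,0,0]
    - [0,0,0,0,0,0]
    - [0,0,0,0,0,0]

```text
time_s: 4.82
ee_pos: [0.6679, 0.0495, 0.049]
eef_rot: [180.0, 0.0, 90.0]
wrist_force: [-0.1, 0.3, -0.3]
grip_width: 0.001
```

Request:
apply_moves:
  steps:
    - [0,0,0,0,0,0]
    - [0,0,0,0,0,0]
    - [0,0,0,0,0,0]
    - [0,0,0,0,0,0]
    - [0,0,0,0,0,0]
    - [0,0,0,0,0,0]
    - [0,0,0,0,0,0]
    - [0,0,0,0,0,0]
    - [0,0,0,0,0,0]
    - [0,0,0,0,0,0]
    - [0,0,0,0,0,0]
    - [0,0,0,0,0,0]

```text
time_s: 5.82
ee_pos: [0.6679, 0.0495, 0.049]
eef_rot: [180.0, 0.0, 90.0]
wrist_force: [0.2, 0.3, -0.9]
grip_width: 0.002
```

Request:
apply_moves:
  steps:
    - [0,0,-170,0,0,0]
    - [0,0,-170,0,0,0]
    - [0,0,-170,0,0,0]
    - [0,0,-170,0,0,0]
    - [0,0,-170,0,0,0]
    - [-226,-1,-170,0,0,0]
    - [-226,-1,-170,0,0,0]
    - [-226,-1,-170,0,0,0]
    - [-226,-1,-170,0,0,0]
    - [-226,-1,-170,0,0,0]
    - [-226,-1,-170,0,0,0]
    - [-226,-1,-170,0,0,0]

```text
time_s: 6.82
ee_pos: [0.6659, -0.1841, 0.2181]
eef_rot: [-179.9, 0.2, 89.5]
wrist_force: [0.7, -0.5, -0.1]
grip_width: 0.004
```

Request:
apply_moves:
  steps:
    - [0,0,0,0,0,0]
    - [0,0,0,0,0,0]
    - [0,0,0,0,0,0]

```text
time_s: 7.07
ee_pos: [0.6672, -0.1742, 0.2191]
eef_rot: [180.0, -0.0, 90.2]
wrist_force: [0.7, 0.5, 0.3]
grip_width: -0.003
```

```bash
cat > look.py <<'E'
from station import readout,vision
from h import *
import sys
from scipy.spatial.transform import Rotation as Ro
def look(name,pts):
    st=readout.read_state(); s=vision.snapshot("wrist")
    print(st["time_s"],st["ee_pos"],st["eef_rot"]); M=s["mount"]
    T=np.eye(4);T[:3,:3]=Ro.from_euler("xyz",st["eef_rot"],degrees=True).as_matrix();T[:3,3]=st["ee_pos"]
    C=np.linalg.inv(T@M); s["R"]=C[:3,:3];s["t"]=C[:3,3]
    f=np.ascontiguousarray(s["frame"][...,::-1])
    for p in pts:
        q=cv2.projectPoints(np.array([p]),cv2.Rodrigues(s["R"])[0],s["t"],K(s),np.array([s["k1"],0,0,0.]))[0][0,0]; print(q)
        if abs(q).max()<1000: cv2.drawMarker(f,tuple(int(v) for v in q),(255,0,255),0,20,1)
    cv2.imwrite(f"pics/{name}.png",f); return s
E
python3 -c "
from look import *
look('w2',[[.6665,-.1765,.004]])"
```

```text
7.0667 [ 0.66721104 -0.17424553  0.21913094] [ 1.79982355e+02 -4.21556984e-02  9.01583813e+01]
[258.82836919 162.95226621]
```

View pics/w2.png

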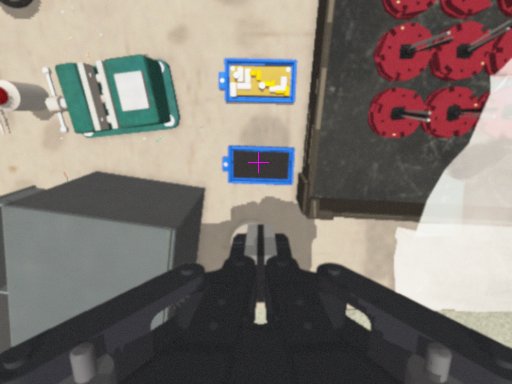

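The tray's inner floor is centred at about (262,164), within 3 px of the estimate. The cabinet corner is over 80 mm away, so I descend.

Request:
apply_moves:
  steps:
    - [-2,2,40,0,0,0]
    - [-2,2,80,0,0,0]
    - [-2,2,110,0,0,0]
    - [-2,2,140,0,0,0]
    - [-2,2,158,0,0,0]
    - [-2,2,166,0,0,0]
    - [-2,2,166,0,0,0]
    - [-2,2,166,0,0,0]
    - [-2,2,166,0,0,0]
    - [-2,2,166,0,0,0]
    - [-2,2,166,0,0,0]
    - [-2,2,166,0,0,0]

```text
time_s: 8.12
ee_pos: [0.6694, -0.1786, 0.054]
eef_rot: [179.9, 0.0, 90.0]
wrist_force: [-0.1, -0.0, 0.6]
grip_width: -0.0
```

Request:
apply_moves:
  steps:
    - [0,0,0,0,0,0]
    - [0,0,0,0,0,0]
    - [0,0,0,0,0,0]
    - [0,0,0,0,0,0]
    - [0,0,0,0,0,0]
    - [0,0,0,0,0,0]
    - [0,0,0,0,0,0]
    - [0,0,0,0,0,0]
    - [0,0,0,0,0,0]
    - [0,0,0,0,0,0]
    - [0,0,0,0,0,0]
    - [0,0,0,0,0,0]

```text
time_s: 9.12
ee_pos: [0.6689, -0.1785, 0.053]
eef_rot: [180.0, 0.0, 90.0]
wrist_force: [0.3, -0.3, 0.5]
grip_width: 0.001
```

Request:
apply_moves:
  steps:
    - [0,0,0,0,0,0]
    - [0,0,0,0,0,0]
    - [0,0,0,0,0,0]
    - [0,0,0,0,0,0]
    - [0,0,0,0,0,0]
    - [0,0,0,0,0,0]
    - [0,0,0,0,0,0]
    - [0,0,0,0,0,0]
    - [0,0,0,0,0,0]
    - [0,0,0,0,0,0]
    - [0,0,0,0,0,0]
    - [0,0,0,0,0,0]

```text
time_s: 10.12
ee_pos: [0.6689, -0.1785, 0.053]
eef_rot: [180.0, 0.0, 90.0]
wrist_force: [0.5, 0.1, -0.2]
grip_width: -0.001
```

Request:
apply_moves:
  steps:
    - [0,0,-297,0,0,0]
    - [0,0,-297,0,0,0]
    - [0,0,-297,0,0,0]
    - [0,0,-297,0,0,0]
    - [0,0,-297,0,0,0]
    - [0,0,-297,0,0,0]
    - [0,0,-297,0,0,0]
    - [0,0,-297,0,0,0]
    - [380,-283,-297,0,0,0]
    - [380,-283,-297,0,0,0]
    - [380,-283,-297,0,0,0]
    - [380,-283,-297,0,0,0]

```text
time_s: 11.12
ee_pos: [0.568, -0.0433, 0.3496]
eef_rot: [-180.0, 0.0, 90.0]
wrist_force: [0.7, 0.5, 0.9]
grip_width: 0.002
```

Run:
```python
from station import readout
s=readout.read_state(); print(s["time_s"],s["ee_pos"],s["eef_rot"],s["joints"])
```

```text
11.1167 [ 0.56803634 -0.04334254  0.34964947] [-1.79995567e+02  5.92565974e-03  8.99822367e+01] [ 30.36432466  13.44963051 -37.70402167  75.74986478   8.19878285
  93.50488567  -6.08536657]
```

Request:
apply_moves:
  steps:
    - [245,-182,0,0,0,0]
    - [245,-182,0,0,0,0]
    - [245,-182,0,0,0,0]
    - [245,-182,0,0,0,0]
    - [245,-182,0,0,0,0]
    - [245,-182,0,0,0,0]
    - [245,-182,0,0,0,0]
    - [245,-182,0,0,0,0]
    - [245,-182,0,0,0,0]
    - [245,-182,0,0,0,0]
    - [245,-182,0,0,0,0]
    - [245,-182,0,0,0,0]

```text
time_s: 12.12
ee_pos: [0.3881, 0.199, 0.3498]
eef_rot: [-180.0, -0.0, 89.9]
wrist_force: [0.7, 0.6, -0.7]
grip_width: -0.003
```

Run:
```python
from look import *
s=look('w3',[[.3855,.2015,.093]])
print(readout.read_state()["joints"])
```

```text
12.1167 [0.38807844 0.19901326 0.34980634] [-1.79972958e+02 -6.84552592e-03  8.98814523e+01]
[257.83862909 154.79893036]
[ 22.46545387  -7.21547374 -49.06346831  92.89457061  -5.4813656
  91.86420686 -26.66405166]
```

View pics/w3.png

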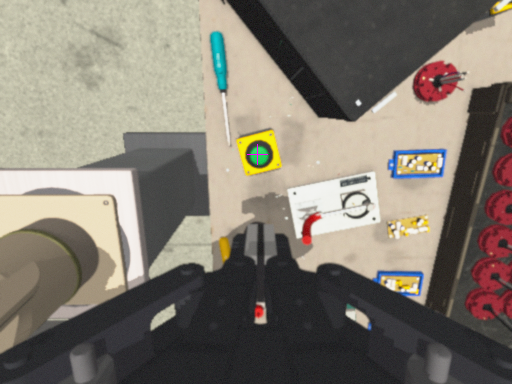

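The button shows at (259,154), against a prediction of (258,155). Descending to just above it.

Request:
apply_moves:
  steps:
    - [2,-2,40,0,0,0]
    - [2,-2,80,0,0,0]
    - [2,-2,120,0,0,0]
    - [2,-2,160,0,0,0]
    - [2,-2,200,0,0,0]
    - [2,-2,225,0,0,0]
    - [2,-2,240,0,0,0]
    - [2,-2,245,0,0,0]
    - [2,-2,245,0,0,0]
    - [2,-2,245,0,0,0]
    - [2,-2,245,0,0,0]
    - [2,-2,245,0,0,0]

```text
time_s: 13.17
ee_pos: [0.3862, 0.2024, 0.1061]
eef_rot: [179.9, -0.0, 90.0]
wrist_force: [-0.9, -1.1, 0.1]
grip_width: -0.001
```

Run:
```python
from look import *
s=look('w4',[[.3855,.2015,.093]])
print(readout.read_state()["wrist_force"])
```

```text
13.1667 [0.38621656 0.20237118 0.10609506] [ 1.79888843e+02 -1.65118825e-02  8.99753283e+01]
[257.41494738 213.16626413]
[-0.26675284 -0.02425383 -0.01302395]
```

View pics/w4.png

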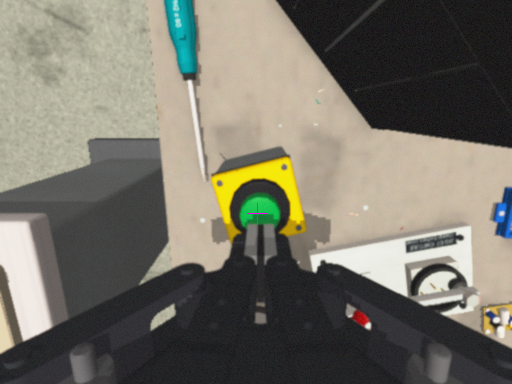

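The fingertips stand over the button, which is centred at about (260,212). Now I press in small steps.

Request:
apply_moves:
  steps:
    - [0,0,8,0,0,0]
    - [0,0,12,0,0,0]
    - [0,0,14,0,0,0]
    - [0,0,16,0,0,0]
    - [0,0,17,0,0,0]
    - [0,0,17,0,0,0]
    - [0,0,17,0,0,0]

```text
time_s: 13.8
ee_pos: [0.3854, 0.2022, 0.088]
eef_rot: [-180.0, -0.0, 90.0]
wrist_force: [-0.8, 0.4, 0.9]
grip_width: 0.005
```

Request:
apply_moves:
  steps:
    - [0,0,1,0,0,0]
    - [0,0,2,0,0,0]
    - [0,0,2,0,0,0]
    - [0,0,2,0,0,0]

```text
time_s: 14.13
ee_pos: [0.3853, 0.2022, 0.086]
eef_rot: [-180.0, 0.0, 90.0]
wrist_force: [-0.2, -0.2, -0.3]
grip_width: -0.001
```

Run:
```python
from look import *
for i in range(3):
    s=look('w5',[[.3855,.2015,.093]]); print(readout.read_state()["wrist_force"])
```

```text
14.1333 [0.38533728 0.20215727 0.08595941] [-1.79999177e+02  4.18816847e-03  8.99990633e+01]
[258.57484515 224.16078252]
[ 1.16347136 -0.77664216 -0.78430659]
14.1833 [0.38535411 0.20215253 0.08598771] [-1.79999982e+02  2.97442768e-03  8.99969890e+01]
[258.54777445 224.13573028]
[ 0.16626008 -0.11163491 -0.33627838]
14.2333 [0.38538847 0.20217903 0.08602637] [1.79994584e+02 2.77521172e-03 9.00005867e+01]
[258.49305086 224.15197645]
[ 0.08623856 -0.540581    0.00542987]
```

View pics/w5.png

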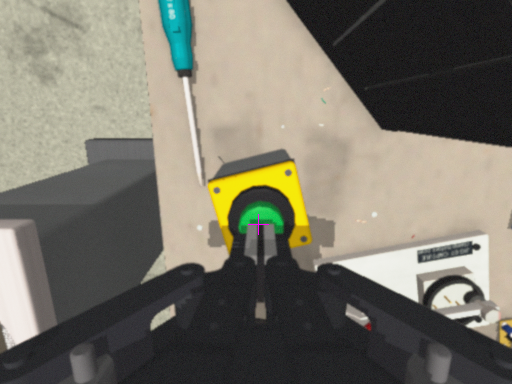

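There is no force yet, so the fingertips have not reached the button. I continue down in 1 mm steps and watch the force.

Request:
apply_moves:
  steps:
    - [0,0,1,0,0,0]
    - [0,0,2,0,0,0]
    - [0,0,2,0,0,0]
    - [0,0,2,0,0,0]

```text
time_s: 14.62
ee_pos: [0.3853, 0.2021, 0.0839]
eef_rot: [-180.0, 0.0, 90.0]
wrist_force: [-0.1, -0.5, -0.2]
grip_width: 0.004
```

Request:
apply_moves:
  steps:
    - [0,0,1,0,0,0]
    - [0,0,1,0,0,0]
    - [0,0,1,0,0,0]

```text
time_s: 14.87
ee_pos: [0.3853, 0.2022, 0.0829]
eef_rot: [-180.0, 0.0, 90.0]
wrist_force: [0.2, 0.9, -0.1]
grip_width: 0.004
```

Run:
```python
from station import vision
from h import *
import pickle
s=vision.snapshot("scene"); f=s["frame"][205:285,180:290,::-1]
a=cv2.resize(f,(792,576),interpolation=cv2.INTER_CUBIC)
cv2.imwrite("pics/s2.png",a)
for p in([.3853,.2022,.0829],[.3855,.2015,.093]):
    q=cv2.projectPoints(np.array([p]),cv2.Rodrigues(s["R"])[0],s["t"],K(s),np.array([s["k1"],0,0,0.]))[0][0,0]; print((q-[180,205])*7.2)
```

```text
[354.1612774  327.66652117]
[353.95668379 312.66568094]
```

View pics/s2.png

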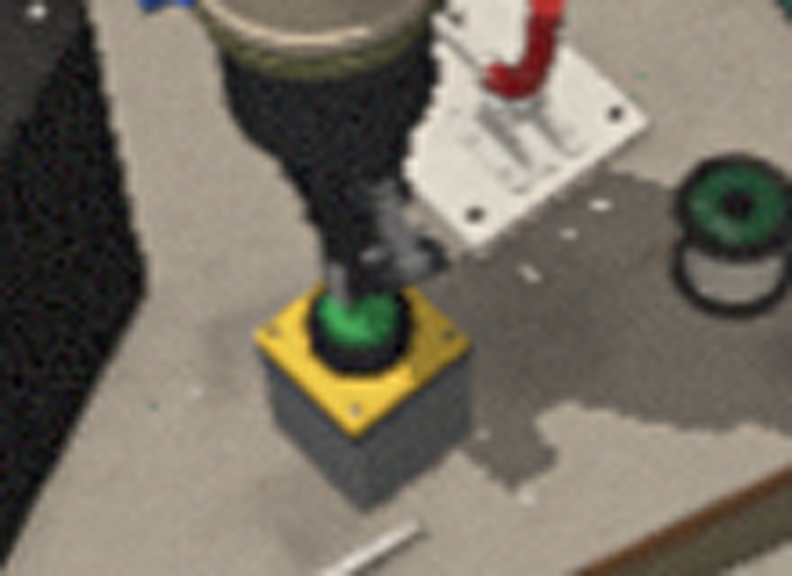

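The scene crop shows the tips at about (342,305), on or just above the button at (355,318). That is higher than the reported TCP would give, at (354,328). The fingertips must really sit some millimetres behind the nominal TCP, so I go on down and watch the force.

Request:
apply_moves:
  steps:
    - [0,0,1,0,0,0]
    - [0,0,2,0,0,0]
    - [0,0,2,0,0,0]
    - [0,0,2,0,0,0]

```text
time_s: 15.25
ee_pos: [0.3853, 0.2021, 0.0809]
eef_rot: [-180.0, 0.0, 90.0]
wrist_force: [0.3, 1.1, -0.4]
grip_width: 0.002
```

Request:
apply_moves:
  steps:
    - [0,0,1,0,0,0]
    - [0,0,2,0,0,0]
    - [0,0,2,0,0,0]
    - [0,0,2,0,0,0]

```text
time_s: 15.58
ee_pos: [0.3853, 0.2021, 0.0789]
eef_rot: [-180.0, 0.0, 90.0]
wrist_force: [-0.3, -0.3, 0.2]
grip_width: -0.0
```

Request:
apply_moves:
  steps:
    - [0,0,1,0,0,0]
    - [0,0,1,0,0,0]
    - [0,0,1,0,0,0]

```text
time_s: 15.83
ee_pos: [0.3853, 0.2022, 0.0779]
eef_rot: [-180.0, 0.0, 90.0]
wrist_force: [-0.6, 0.2, 0.7]
grip_width: 0.0
```

Request:
apply_moves:
  steps:
    - [0,0,1,0,0,0]
    - [0,0,1,0,0,0]
    - [0,0,1,0,0,0]

```text
time_s: 16.08
ee_pos: [0.3853, 0.2022, 0.0769]
eef_rot: [-180.0, 0.0, 90.0]
wrist_force: [-0.7, 1.0, -0.3]
grip_width: -0.001
```

Run:
```python
from look import *
st=readout.read_state(); print({k:np.round(st[k],3) for k in("joints","tau","wrist_force","wrist_torque","ee_pos")})
s=look('w6',[[.3855,.2015,.093],[.3855,.2015,.087]])
w=cv2.imread("pics/w6.png")[130:310,160:360]
t=vision.snapshot("scene")["frame"][215:275,190:270,::-1]
cv2.imwrite("pics/c6.png",np.hstack([cv2.resize(w,(400,360)),cv2.resize(t,(400,360),interpolation=cv2.INTER_CUBIC)]))
```

```text
{'joints': array([ 18.591,   6.549, -53.648, 117.388,   6.162,  58.869, -38.07 ]), 'tau': array([-1.0000e-03, -2.9171e+01, -3.0790e+00, -3.4141e+01,  2.8000e-02,
       -1.0000e-02, -1.2000e-02]), 'wrist_force': array([-0.738,  1.007, -0.302]), 'wrist_torque': array([ 0.02 , -0.077,  0.057]), 'ee_pos': array([0.385, 0.202, 0.077])}
16.0833 [0.38533209 0.20218327 0.07693983] [-1.79999209e+02  2.41651589e-03  9.00027090e+01]
[258.49359065 230.11344474]
[258.55429871 226.11354506]
```

View pics/c6.png

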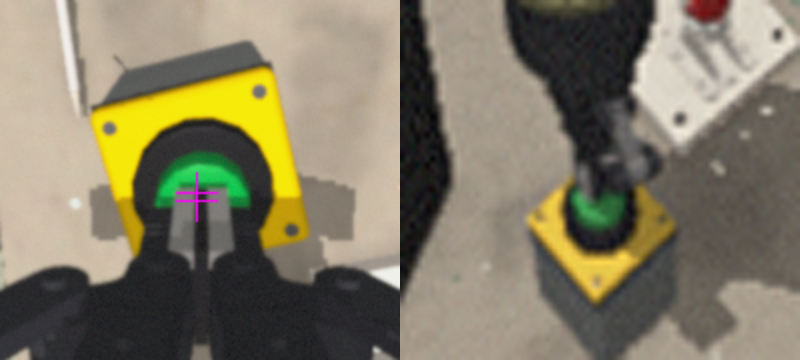

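Run:
```python
from look import *
s=look('w7',[]); print(s["fx"],s["k1"])
h=cv2.cvtColor(s["frame"],cv2.COLOR_RGB2HSV)
m=cv2.inRange(h,(20,140,80),(35,255,255)); m[310:]=0
p=cv2.findNonZero(m).reshape(-1,2)
p=p[(p[:,0]>180)&(p[:,0]<340)]
print(p.min(0),p.max(0))
for z in(.065,.075,.085,.095):
    w=np.array([unproj(s,q,z)[:2]*1000 for q in p],np.float32); print(z,cv2.minAreaRect(w))
c=cv2.inRange(h,(20,140,80),(35,255,255))
for i in range(190,240,6):
    r=s["frame"][i,:,:]; y=np.where(c[i,180:340])[0]+180
    g=np.diff(y); k=g.argmax(); print(i,y.min(),y[k],y[k+1],y.max())
```

```text
16.1833 [0.38536872 0.20219336 0.07699757] [1.79997497e+02 8.93600618e-04 8.99993533e+01]
288.1086162895073 0.019777870448592152
[205 163] [314 258]
0.065 ((386.8581237792969, 198.58282470703125), (62.78435516357422, 63.883323669433594), 14.336553573608398)
0.075 ((386.8392639160156, 202.40927124023438), (59.36321258544922, 60.40232849121094), 14.336685180664062)
0.085 ((386.8204345703125, 206.2357635498047), (55.94206237792969, 56.92130661010742), 14.336655616760254)
0.095 ((386.80157470703125, 210.06222534179688), (52.52094650268555, 53.440311431884766), 14.33671760559082)
190 205 253 268 301
196 207 239 282 303
202 209 234 288 304
208 211 230 291 306
214 213 228 294 307
220 215 226 295 309
226 216 226 296 310
232 218 226 296 311
238 220 229 293 312
```

Run:
```python
from look import *
s=vision.snapshot("wrist"); M=np.linalg.inv(s["mount"])
for x in(-.011,0,.011):
  for z in(-.03,-.02,-.013,-.006,0):
    q=[cv2.projectPoints(np.array([[x,y,z]]),cv2.Rodrigues(M[:3,:3])[0],M[:3,3],K(s),np.array([s["k1"],0,0,0.]))[0][0,0].round(0) for y in(-.01,0,.01)]; print(x,z,q)
h=cv2.cvtColor(s["frame"],cv2.COLOR_RGB2HSV)
cv2.imwrite("pics/c7.png",cv2.resize(s["frame"][200:270,220:300,::-1],(800,600),interpolation=cv2.INTER_CUBIC))
```

```text
-0.011 -0.03 [array([240., 258.]), array([258., 258.]), array([276., 258.])]
-0.011 -0.02 [array([241., 249.]), array([258., 249.]), array([275., 249.])]
-0.011 -0.013 [array([242., 244.]), array([258., 244.]), array([275., 244.])]
-0.011 -0.006 [array([242., 239.]), array([258., 239.]), array([274., 239.])]
-0.011 0 [array([243., 235.]), array([258., 235.]), array([274., 235.])]
0 -0.03 [array([239., 239.]), array([258., 239.]), array([277., 239.])]
0 -0.02 [array([241., 232.]), array([258., 232.]), array([276., 232.])]
0 -0.013 [array([241., 227.]), array([258., 227.]), array([275., 227.])]
0 -0.006 [array([242., 223.]), array([258., 223.]), array([275., 223.])]Traceback (most recent call last):
  File "<stdin>", line 5, in <module>
cv2.error: OpenCV(4.12.0) /io/opencv/modules/calib3d/src/calibration_base.cpp:1490: error: (-215:Assertion failed) npoints >= 0 && (depth == CV_32F || depth == CV_64F) in function 'projectPoints'
```

The wrist view, ranged on the yellow top, confirms the box is where I measured it. The visible tips image well behind the nominal TCP, so there is still no contact. I continue down in small watched steps.

Request:
apply_moves:
  steps:
    - [0,0,1,0,0,0]
    - [0,0,2,0,0,0]
    - [0,0,2,0,0,0]
    - [0,0,2,0,0,0]

```text
time_s: 16.62
ee_pos: [0.3853, 0.2021, 0.0749]
eef_rot: [-180.0, 0.0, 90.0]
wrist_force: [-0.6, 0.4, 0.6]
grip_width: 0.0
```

Run:
```python
from look import *
st=readout.read_state(); print(st["ee_pos"],st["wrist_force"])
s=vision.snapshot("wrist"); cv2.imwrite("pics/c7.png",cv2.resize(s["frame"][190:280,200:320,::-1],(800,600),interpolation=cv2.INTER_CUBIC))
```

```text
[0.3853022  0.20214738 0.07489875] [-0.58294668  0.43705889  0.61773434]
```

View pics/c7.png

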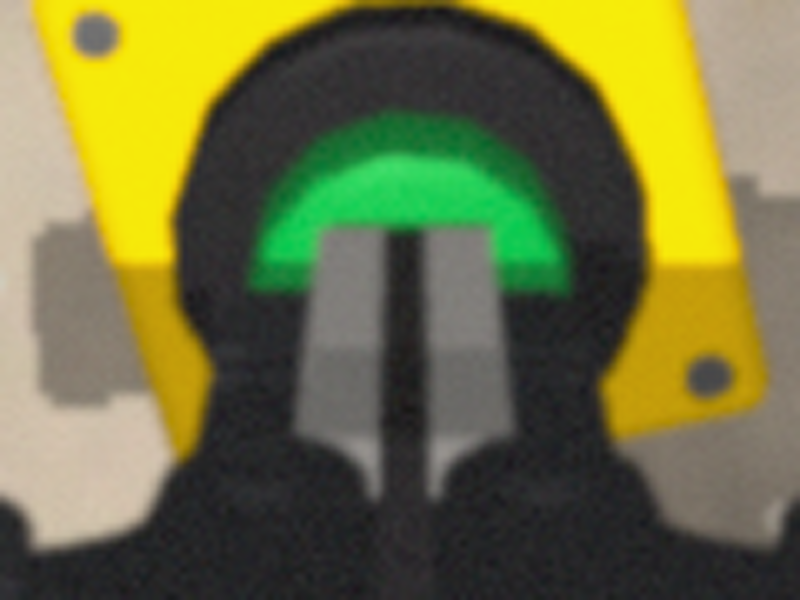

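The button is still up: its side wall is visible and the tips hang over it without touching. I keep going down in 2 mm steps.

Request:
apply_moves:
  steps:
    - [0,0,1,0,0,0]
    - [0,0,2,0,0,0]
    - [0,0,3,0,0,0]
    - [0,0,3,0,0,0]
    - [0,0,3,0,0,0]

```text
time_s: 17.08
ee_pos: [0.3853, 0.2022, 0.0719]
eef_rot: [-180.0, 0.0, 90.0]
wrist_force: [-0.3, -0.6, -0.3]
grip_width: 0.0
```

Request:
apply_moves:
  steps:
    - [0,0,1,0,0,0]
    - [0,0,2,0,0,0]
    - [0,0,2,0,0,0]
    - [0,0,2,0,0,0]

```text
time_s: 17.42
ee_pos: [0.3853, 0.2021, 0.0699]
eef_rot: [-180.0, 0.0, 90.0]
wrist_force: [0.4, -0.1, -0.7]
grip_width: -0.002
```

Run:
```python
from look import *
st=readout.read_state(); print(st["ee_pos"],st["wrist_force"],st["tau"].round(2))
s=vision.snapshot("wrist"); cv2.imwrite("pics/c8.png",cv2.resize(s["frame"][190:280,200:320,::-1],(800,600),interpolation=cv2.INTER_CUBIC))
```

```text
[0.38532802 0.2021353  0.06993276] [ 0.39358141 -0.14501839 -0.67077133] [-0.000e+00 -2.975e+01 -3.420e+00 -3.376e+01  3.000e-02 -1.000e-02
 -1.000e-02]
```

View pics/c8.png

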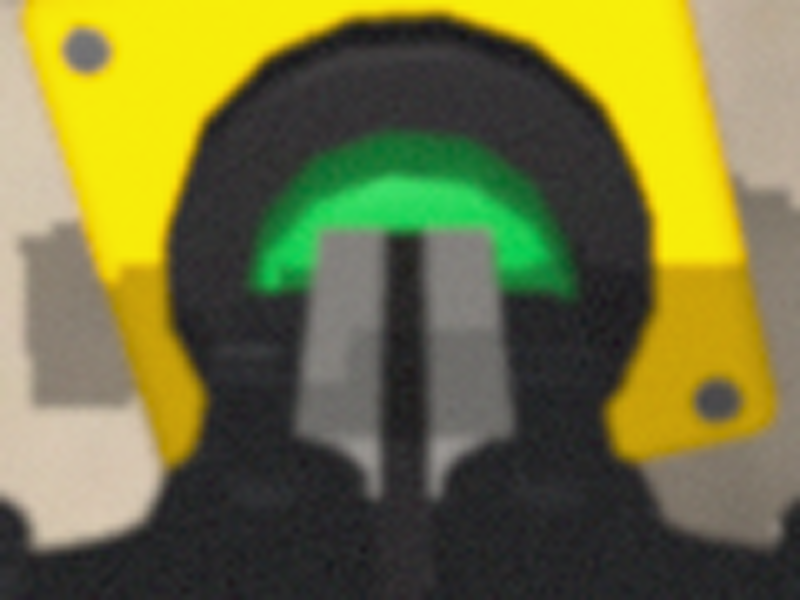

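Still up and untouched. I continue on force alone.

Request:
apply_moves:
  steps:
    - [0,0,1,0,0,0]
    - [0,0,2,0,0,0]
    - [0,0,2,0,0,0]
    - [0,0,2,0,0,0]

```text
time_s: 17.8
ee_pos: [0.3855, 0.2022, 0.0681]
eef_rot: [180.0, -0.0, 90.0]
wrist_force: [-1.4, -0.1, 2.3]
grip_width: 0.001
```

Request:
apply_moves:
  steps:
    - [0,0,1,0,0,0]
    - [0,0,2,0,0,0]
    - [0,0,2,0,0,0]
    - [0,0,2,0,0,0]

```text
time_s: 18.13
ee_pos: [0.3855, 0.2022, 0.066]
eef_rot: [180.0, -0.0, 90.0]
wrist_force: [0.2, -0.2, 3.8]
grip_width: 0.001
```

Request:
apply_moves:
  steps:
    - [0,0,1,0,0,0]
    - [0,0,2,0,0,0]
    - [0,0,2,0,0,0]
    - [0,0,2,0,0,0]

```text
time_s: 18.47
ee_pos: [0.3855, 0.2022, 0.064]
eef_rot: [180.0, -0.0, 90.0]
wrist_force: [0.1, -0.4, 3.8]
grip_width: 0.001
```

Contact started at a reported height of about 0.0695 m, and the force is rising along the spring curve. A little further to reach the stop.

Request:
apply_moves:
  steps:
    - [0,0,1,0,0,0]
    - [0,0,1,0,0,0]
    - [0,0,1,0,0,0]

```text
time_s: 18.72
ee_pos: [0.3855, 0.2022, 0.063]
eef_rot: [180.0, -0.0, 90.0]
wrist_force: [0.0, -0.3, 4.4]
grip_width: -0.001
```

Request:
apply_moves:
  steps:
    - [0,0,0.5,0,0,0]
    - [0,0,0.5,0,0,0]
    - [0,0,0.5,0,0,0]

```text
time_s: 18.97
ee_pos: [0.3855, 0.2022, 0.0628]
eef_rot: [180.0, 0.0, 90.0]
wrist_force: [-1.3, 0.4, 7.9]
grip_width: 0.002
```

Request:
apply_moves:
  steps:
    - [0,0,0.5,0,0,0]
    - [0,0,0.5,0,0,0]
    - [0,0,0.5,0,0,0]

```text
time_s: 19.22
ee_pos: [0.3855, 0.2023, 0.0626]
eef_rot: [180.0, 0.0, 90.0]
wrist_force: [-2.9, -2.7, 15.2]
grip_width: 0.002
```

The force rises sharply at a reported height of 0.0628 m, so the button is at its stop and the real tips are at 0.087 m. The real fingertips are therefore about 24 mm higher than the reported TCP, and the two pointing poses were probably about 10 to 15 mm too high to count. I release the button, repeat both pointings 27 to 32 mm lower, and then press again.

Request:
apply_moves:
  steps:
    - [0,0,-30,0,0,0]
    - [0,0,-280,0,0,0]
    - [0,0,-280,0,0,0]
    - [0,0,-280,0,0,0]
    - [0,0,-280,0,0,0]
    - [0,0,-280,0,0,0]
    - [0,0,-280,0,0,0]
    - [0,0,-280,0,0,0]
    - [-152,283,-280,0,0,0]
    - [-152,283,-280,0,0,0]
    - [-152,283,-280,0,0,0]
    - [-152,283,-280,0,0,0]

```text
time_s: 20.22
ee_pos: [0.5337, 0.1218, 0.3412]
eef_rot: [-180.0, 0.1, 90.0]
wrist_force: [-0.4, 0.4, 1.5]
grip_width: 0.001
```

Request:
apply_moves:
  steps:
    - [0,0,0,0,0,0]
    - [0,0,0,0,0,0]

```text
time_s: 20.38
ee_pos: [0.5333, 0.1215, 0.3394]
eef_rot: [-179.7, -0.1, 89.8]
wrist_force: [-0.8, 0.2, 0.5]
grip_width: -0.003
```

Remaining: x +0.136, y −0.071.

Request:
apply_moves:
  steps:
    - [-71,136,0,0,0,0]
    - [-71,136,0,0,0,0]
    - [-71,136,0,0,0,0]
    - [-71,136,0,0,0,0]
    - [-71,136,0,0,0,0]
    - [-71,136,120,0,0,0]
    - [-71,136,220,0,0,0]
    - [-71,136,220,0,0,0]
    - [-71,136,220,0,0,0]
    - [-71,136,220,0,0,0]
    - [-71,136,220,0,0,0]
    - [-71,136,220,0,0,0]

```text
time_s: 21.38
ee_pos: [0.6657, 0.0524, 0.1192]
eef_rot: [-179.7, 0.0, 90.1]
wrist_force: [-0.4, 0.2, 0.9]
grip_width: -0.0
```

Request:
apply_moves:
  steps:
    - [0,0,0,0,0,0]
    - [0,0,0,0,0,0]
    - [0,0,0,0,0,0]

```text
time_s: 21.63
ee_pos: [0.6697, 0.053, 0.1252]
eef_rot: [179.8, -0.0, 90.0]
wrist_force: [0.3, 0.2, 1.3]
grip_width: 0.002
```

Request:
apply_moves:
  steps:
    - [-2,-1,30,0,0,0]
    - [-2,-1,55,0,0,0]
    - [-2,-1,75,0,0,0]
    - [-2,-1,88,0,0,0]
    - [-2,-1,96,0,0,0]
    - [-2,-1,99,0,0,0]
    - [-2,-1,99,0,0,0]
    - [-2,-1,99,0,0,0]

```text
time_s: 22.3
ee_pos: [0.6681, 0.0506, 0.0244]
eef_rot: [179.9, -0.0, 90.0]
wrist_force: [-0.7, -0.1, 0.4]
grip_width: 0.001
```

Request:
apply_moves:
  steps:
    - [0,0,0,0,0,0]
    - [0,0,0,0,0,0]
    - [0,0,0,0,0,0]
    - [0,0,0,0,0,0]
    - [0,0,0,0,0,0]
    - [0,0,0,0,0,0]
    - [0,0,0,0,0,0]
    - [0,0,0,0,0,0]
    - [0,0,0,0,0,0]
    - [0,0,0,0,0,0]
    - [0,0,0,0,0,0]
    - [0,0,0,0,0,0]

```text
time_s: 23.3
ee_pos: [0.6672, 0.0503, 0.023]
eef_rot: [180.0, 0.0, 90.0]
wrist_force: [0.5, 0.3, 0.4]
grip_width: 0.0
```

Request:
apply_moves:
  steps:
    - [0,0,0,0,0,0]
    - [0,0,0,0,0,0]
    - [0,0,0,0,0,0]
    - [0,0,0,0,0,0]
    - [0,0,0,0,0,0]
    - [0,0,0,0,0,0]
    - [0,0,0,0,0,0]
    - [0,0,0,0,0,0]
    - [0,0,0,0,0,0]
    - [0,0,0,0,0,0]
    - [0,0,0,0,0,0]
    - [0,0,0,0,0,0]

```text
time_s: 24.3
ee_pos: [0.6672, 0.0503, 0.023]
eef_rot: [180.0, 0.0, 90.0]
wrist_force: [0.1, 0.9, 0.2]
grip_width: -0.0
```

Request:
apply_moves:
  steps:
    - [0,0,-190,0,0,0]
    - [0,0,-190,0,0,0]
    - [0,0,-190,0,0,0]
    - [0,0,-190,0,0,0]
    - [0,0,-190,0,0,0]
    - [-228,0,-190,0,0,0]
    - [-228,0,-190,0,0,0]
    - [-228,0,-190,0,0,0]
    - [-228,0,-190,0,0,0]
    - [-228,0,-190,0,0,0]
    - [-228,0,-190,0,0,0]
    - [-228,0,-190,0,0,0]

```text
time_s: 25.3
ee_pos: [0.6662, -0.1857, 0.2123]
eef_rot: [-179.9, 0.2, 89.5]
wrist_force: [0.4, -0.7, -0.3]
grip_width: 0.0
```

Request:
apply_moves:
  steps:
    - [0,0,0,0,0,0]
    - [0,0,0,0,0,0]
    - [0,0,0,0,0,0]
    - [0,0,0,0,0,0]
    - [0,0,0,0,0,0]

```text
time_s: 25.72
ee_pos: [0.6674, -0.1764, 0.2132]
eef_rot: [180.0, -0.0, 90.1]
wrist_force: [0.1, -0.4, -0.6]
grip_width: 0.002
```

Request:
apply_moves:
  steps:
    - [0,1,40,0,0,0]
    - [0,1,80,0,0,0]
    - [0,1,115,0,0,0]
    - [0,1,145,0,0,0]
    - [0,1,165,0,0,0]
    - [0,1,180,0,0,0]
    - [0,1,188,0,0,0]
    - [0,1,191,0,0,0]
    - [0,1,191,0,0,0]
    - [0,1,191,0,0,0]
    - [0,1,191,0,0,0]
    - [0,1,191,0,0,0]

```text
time_s: 26.72
ee_pos: [0.6689, -0.1779, 0.0233]
eef_rot: [179.9, 0.0, 90.0]
wrist_force: [-0.4, -0.7, 0.1]
grip_width: -0.0
```

Request:
apply_moves:
  steps:
    - [0,0,0,0,0,0]
    - [0,0,0,0,0,0]
    - [0,0,0,0,0,0]
    - [0,0,0,0,0,0]
    - [0,0,0,0,0,0]
    - [0,0,0,0,0,0]
    - [0,0,0,0,0,0]
    - [0,0,0,0,0,0]
    - [0,0,0,0,0,0]
    - [0,0,0,0,0,0]
    - [0,0,0,0,0,0]
    - [0,0,0,0,0,0]

```text
time_s: 27.72
ee_pos: [0.6682, -0.1777, 0.022]
eef_rot: [180.0, 0.0, 90.0]
wrist_force: [0.1, -0.1, 0.3]
grip_width: -0.001
```

Request:
apply_moves:
  steps:
    - [0,0,0,0,0,0]
    - [0,0,0,0,0,0]
    - [0,0,0,0,0,0]
    - [0,0,0,0,0,0]
    - [0,0,0,0,0,0]
    - [0,0,0,0,0,0]
    - [0,0,0,0,0,0]
    - [0,0,0,0,0,0]
    - [0,0,0,0,0,0]
    - [0,0,0,0,0,0]
    - [0,0,0,0,0,0]
    - [0,0,0,0,0,0]

```text
time_s: 28.72
ee_pos: [0.6682, -0.1777, 0.022]
eef_rot: [180.0, 0.0, 90.0]
wrist_force: [0.3, -0.2, -0.4]
grip_width: -0.002
```

Request:
apply_moves:
  steps:
    - [0,0,-295,0,0,0]
    - [0,0,-295,0,0,0]
    - [0,0,-295,0,0,0]
    - [0,0,-295,0,0,0]
    - [0,0,-295,0,0,0]
    - [0,0,-295,0,0,0]
    - [0,0,-295,0,0,0]
    - [0,0,-295,0,0,0]
    - [379,-283,-295,0,0,0]
    - [379,-283,-295,0,0,0]
    - [379,-283,-295,0,0,0]
    - [379,-283,-295,0,0,0]

```text
time_s: 29.72
ee_pos: [0.5671, -0.0426, 0.3166]
eef_rot: [-180.0, 0.0, 90.0]
wrist_force: [-0.3, 0.6, 1.0]
grip_width: 0.0
```

Request:
apply_moves:
  steps:
    - [245,-182,0,0,0,0]
    - [245,-182,0,0,0,0]
    - [245,-182,0,0,0,0]
    - [245,-182,0,0,0,0]
    - [245,-182,0,0,0,0]
    - [245,-182,0,0,0,0]
    - [245,-182,0,0,0,0]
    - [245,-182,0,0,0,0]
    - [245,-182,0,0,0,0]
    - [245,-182,0,0,0,0]
    - [245,-182,0,0,0,0]
    - [245,-182,0,0,0,0]

```text
time_s: 30.72
ee_pos: [0.3872, 0.1997, 0.3168]
eef_rot: [-180.0, -0.0, 89.9]
wrist_force: [-0.0, 0.4, 0.1]
grip_width: 0.001
```

Request:
apply_moves:
  steps:
    - [0,0,0,0,0,0]
    - [0,0,0,0,0,0]
    - [0,0,0,0,0,0]

```text
time_s: 30.97
ee_pos: [0.3867, 0.2005, 0.3169]
eef_rot: [-180.0, -0.0, 90.0]
wrist_force: [-0.8, 0.5, -0.5]
grip_width: -0.004
```

Down to about 0.082 m reported, 12 mm above contact.

Request:
apply_moves:
  steps:
    - [1,-1,40,0,0,0]
    - [1,-1,80,0,0,0]
    - [1,-1,120,0,0,0]
    - [1,-1,160,0,0,0]
    - [1,-1,195,0,0,0]
    - [1,-1,220,0,0,0]
    - [1,-1,232,0,0,0]
    - [1,-1,235,0,0,0]
    - [1,-1,235,0,0,0]
    - [1,-1,235,0,0,0]
    - [1,-1,235,0,0,0]

```text
time_s: 31.88
ee_pos: [0.3863, 0.2021, 0.0831]
eef_rot: [179.9, -0.0, 90.0]
wrist_force: [0.2, 1.0, 0.2]
grip_width: 0.001
```

Request:
apply_moves:
  steps:
    - [0,0,0,0,0,0]
    - [0,0,0,0,0,0]

```text
time_s: 32.05
ee_pos: [0.3861, 0.2019, 0.0827]
eef_rot: [179.9, 0.0, 90.0]
wrist_force: [-0.7, -0.2, -0.4]
grip_width: 0.001
```

Request:
apply_moves:
  steps:
    - [0,0,6,0,0,0]
    - [0,0,12,0,0,0]
    - [0,0,15,0,0,0]
    - [0,0,17,0,0,0]
    - [0,0,18,0,0,0]
    - [0,0,18.5,0,0,0]
    - [0,0,18.5,0,0,0]
    - [0,0,18.5,0,0,0]
    - [0,0,18.5,0,0,0]

```text
time_s: 32.8
ee_pos: [0.3855, 0.2016, 0.0636]
eef_rot: [180.0, 0.0, 90.0]
wrist_force: [0.2, -4.5, 4.3]
grip_width: -0.003
```

Request:
apply_moves:
  steps:
    - [0,0,0.7,0,0,0]
    - [0,0,1,0,0,0]
    - [0,0,1,0,0,0]
    - [0,0,1,0,0,0]

```text
time_s: 33.13
ee_pos: [0.3856, 0.2017, 0.0627]
eef_rot: [180.0, 0.0, 90.0]
wrist_force: [-1.5, -4.3, 10.7]
grip_width: 0.002
```

Fully down: 10.7 N at the stop. Releasing and clearing.

Request:
apply_moves:
  steps:
    - [0,0,-20,0,0,0]
    - [0,0,-50,0,0,0]
    - [0,0,-90,0,0,0]
    - [0,0,-130,0,0,0]
    - [0,0,-170,0,0,0]
    - [0,0,-200,0,0,0]
    - [0,0,-220,0,0,0]
    - [0,0,-220,0,0,0]
    - [0,0,-220,0,0,0]
    - [0,0,-220,0,0,0]
    - [0,0,-220,0,0,0]
    - [0,0,-220,0,0,0]

```text
time_s: 34.13
ee_pos: [0.3849, 0.2018, 0.2814]
eef_rot: [-179.9, 0.0, 90.0]
wrist_force: [0.3, 0.2, 0.8]
grip_width: 0.004
```

Run:
```python
from look import *
import pickle
a=pickle.load(open("top.pkl","rb")); b=vision.snapshot("top")
st=readout.read_state(); print(st["time_s"],st["ee_pos"],st["wrist_force"],abs(st["joint_velocities"]).max())
for n,(x0,y0,x1,y1) in dict(boards=(335,205,565,275),btn=(325,365,365,405),reel=(412,368,452,402),flux=(485,372,515,400),tin=(565,385,610,425)).items():
    q=[int(v*.64) for v in(x0,y0,x1,y1)]
    d=cv2.absdiff(a["frame"],b["frame"])[q[1]:q[3],q[0]:q[2]].max(2); print(n,"changed px",(d>60).sum(),"of",d.size)
cv2.imwrite("pics/end.png",cv2.resize(b["frame"][...,::-1],(800,600),interpolation=cv2.INTER_CUBIC))
```

```text
34.1833 [0.38503113 0.20177664 0.28161475] [ 0.54483223 -0.06916909  0.08493039] 0.4126328101420897
boards changed px 0 of 6615
btn changed px 203 of 650
reel changed px 262 of 572
flux changed px 0 of 342
tin changed px 0 of 754
```

View pics/end.png

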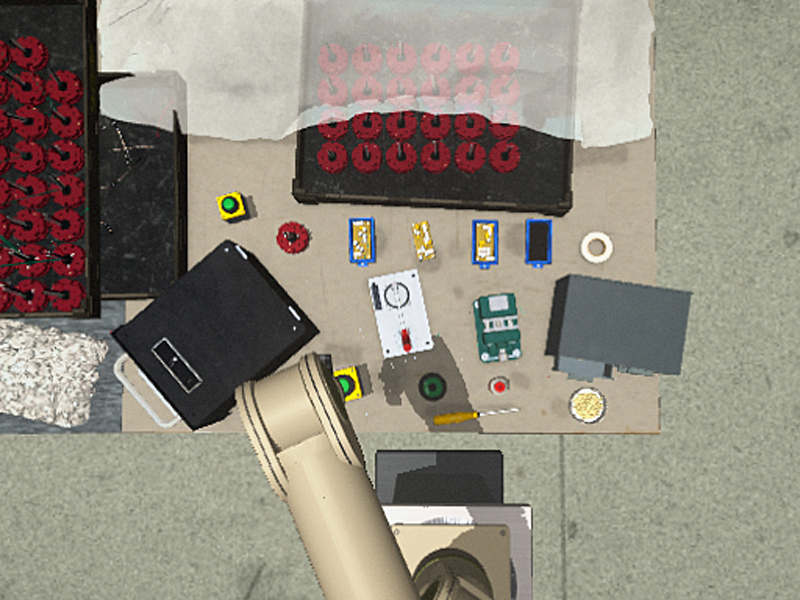

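Nothing has moved. The changed pixels at the reel (433,386) are only the arm's shadow. The arm is clear, so I hand the job in.

```bash
python3 -c "
from station import workorder
print(workorder.close_job())"
```

```text
the job is handed in; nothing more can be done
None
```

I pointed at the loose board, then at the empty tray, pressed the green button to its stop, let it come up and handed the job in at about 34 s. No verdict was reported.

- **Disagreement found:** the real fingertips sit about 24 mm higher than the reported TCP. I found this at the first press, where the button's 93 mm top was first touched at a reported height of about 70 mm and hit its stop at 63 mm. That made my first two pointings probably too high to count.
- **Repeat:** I did the whole sequence again with the tips really about 46 mm above the table (30 mm above the board). I held each pose for 2 s, within a few millimetres of the measured centres. The grasp height comes out below the limit whether or not the reported TCP is right.
- **Second press:** the force reached 10.7 N at the stop. The first press went fully down too, with 15 N.
- **Last checks:** the final top view showed no changed pixels at the boards, trays, bottle and tin. The reel showed changed pixels, which look like only the arm's shadow on it. The wrist force was back to zero with the arm clear. The button was half hidden by the arm in that view, so I take it to be up from the zero force and did not see it directly.
- **Pictures:** I viewed 13, three over the budget, because of the missing contact on the first press.

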